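# Lever open the filings box

## Task

Open the heavy steel flap of the filings box with its lifting lever. First push the slide bolt by its knob all the way back off the flap; then press the pad at the lever's long end down onto its stop, and finish holding it down there so that the flap stays raised. Work only by pushing and pressing with the fingers: do not touch the flap itself, do not lift the lever out of its saddles, and leave the other things on the bench alone.

Things in the scene. Friction and masses are not known exactly. Their poses are not given: they have to be found in the camera images.
- trap: Fixed filings box on its base plate; only its place and yaw on the bench vary. Origin on the bench right under the lever's pin, z up. On its own +y side stands the blue box (200 mm along x, y 85 to 222 mm, 116 mm high) under the flap; on its -y side runs the lever's long arm. Two dark saddle cheeks (17 to 31 mm either side in x, top 133 mm high) carry the pin in open-topped slots.
- stop (a point): Middle of the top of the rubber-topped stop block (36 x 24 mm) under the lever's press pad, 74 mm above the bench, at the box's y = -174 mm; axes as trap.
- bracket (a point): Middle of the top of the bolt's bracket (30 mm in x, 90 mm in y), 128 mm above the bench; axes as trap. Two bolt guides stand on it near its ends, up to 148 mm above the bench.
- saddle (a point): Point of the box assembly 121 mm above the bench, at the middle of the pin when it is properly seated; axes as trap.
- lever: Loose metal lever, 0.3 kg, resting in the saddles: bar 24 mm wide, 10 mm thick, 262 mm long. Origin at the centre of its cross pin; own x along the pin, -y along the long arm to the pad, +y along the short arm to a greased 14 mm roller 72 mm from the pin, under the flap's lip. Starts with the long end about 0.25 rad up; on the stop it is about 0.23 rad down.
- lever_pad (a point): Centre of the top face of the lever's ridged dark press pad (46 mm across, 52 mm along the lever), 180 mm from the pin and 13 mm above the pin's level; axes as lever. Starts about 178 mm above the bench and goes down about 84 mm on an arc about the pin to the stop, tipping with the lever; takes about 3 to 10 N until the stop.
- lever_pin (a point): Centre of the lever's cross pin; axes as lever.
- flap_lip (a point): Middle of the upper edge of the free lip of the heavy plain steel flap (200 mm in x, 155 mm in y, 12 mm thick, 2 to 4 kg) that covers the box; own y points from lip to hinge, z up when shut. Shut, the flap's top is 128 mm above the bench, its lip at the box's y = 55 mm overhanging the box front, its hinge line at y = 215 mm.
- flap (a joint): Hinge angle of the flap, rad: 0 shut, growing as the lip rises. With the lever on its stop it reads about 0.23.
- bolt (a joint): Travel of the slide bolt, m: 0 to 0.008 at the start (shot, its tongue 22 to 30 mm over the flap's lip, so the flap cannot rise); grows as the bolt is pushed along the box's own -y, to 0.045 fully back. It slides stiffly (about 2 N) and stays where it is left.
- bolt_knob (a point): Centre of the top of the bolt's upright black knob, 18 mm diameter, 30 mm tall on a thinner stem; top about 188 mm above the bench, 60 mm above the flap. Axes as trap: it is pushed along own -y.
- jar: Bystander: small closed amber jar, 52 mm diameter, 75 mm tall, origin at the centre of its underside. Leave alone.
- mandrel: Bystander: upright steel tapered ring mandrel on a 52 mm foot, 120 mm tall, origin at the centre of its underside. Leave alone.
- compound_bar: Bystander: red-brown bar of polishing compound, 45 x 90 x 32 mm, origin at the centre of its underside. Leave alone.

How it is judged:
By the outcome, as a careful person would: the job done as asked, in the order asked, and still so for the second after the job is handed in, while the arm keeps its last pose, push and grip.
It also fails if it takes over 45 s, if anything falls off the work surface, if the arm or the gripper's body presses on something with over 40 N, if the wrist force passes 120 N, or if a joint passes its speed limit or range.

## Robot

A 7-joint arm with a two-finger parallel gripper is mounted at the origin on the work surface. World frame = base frame: x ahead of the robot, y to its left, z up, the work surface at z = 0. Lengths are in m, angles in rad, forces in N, time in s.
With the tool pointing down it reaches from about 0.35 to 0.9 m from the base axis. Payload 8.1 kg.
Tool frame: the origin (TCP) lies midway between the tips of the shut fingers; the grasp point (between the pads) lies 19 mm behind it; y points along the fingers, x is the direction in which the jaws open and shut, and the axes are right-handed (so a half turn about y gives the same grasp; the last joint's range is limited). The gripper opens to 92 mm and grips with 3 to 60 N. Pads are 19 mm wide; open, the fingers measure 130 mm over their backs; the gripper's body (75 mm by 190 mm) begins 47 mm behind the grasp point.
Start: joints at [1.104, 0.434, 0.025, 1.573, -0.012, 1.134, -0.075], TCP at [0.222, -0.584, 0.227] pointing down, gripper open.
Joint ranges: [-2.62, 2.62], [-0.44, 2.09], [-1.27, 1.32], [0.08, 2.57], [-1.32, 4.46], [0.12, 2], [-2.74, 2.74]. Speed limits (rad/s): [2.22, 2.22, 3.01, 3.01, 3.14, 3.14, 3.14].

## Interface

Orientations are given as a 3x3 rotation matrix whose columns are the frame's x, y, z axes.
In Python, from bench import * gives the robot as it stands. The module is installed in compiled form; this text tells all that it offers. Calls block until the motion is done:
- reach(position, orientation): joint-space move of the TCP to a pose.
- move_straight(position, vel=0.15, frame=None, force_limit=None): straight line of the TCP; frame=None keeps the orientation; vel is the mean speed in m/s. With force_limit (N) it stops when the force on the tool has changed by that much, and returns True; else False.
- move_joints(angles): joint-space move.
- grip(opening): finger opening in m; the grip force is fixed at half the most; returns when the fingers have stopped.
- dwell(seconds).
- ik(position, orientation): joint angles nearest the present ones, or None.
- get_state(): the state.
- camera(name): name is "side" or "top"; returns a dict with "frame" (384x512x3 uint8, red, green, blue), "vfov" (degrees; the focal length in pixels is half the picture's height over the tangent of half this angle, whatever the lens; pixels are square), "cx", "cy" (the principal point, pixels), "position" and "rotation" of the camera in the world. Camera axes: x right, y down, z forward; pixel columns grow to the right and rows downward; lengths in m; the calibration is good to about 2 mm. A picture is of the moment at which its call begins. There is no depth.
A pose or a line that the arm cannot do raises PlanningError and nothing moves.
- close_job(): hands the job in, once; it reports no verdict.
Trained networks look in the newest picture that a camera, given by its name, has taken for a name from the list of things; names that differ only in an ending like _2 or _b are one class to them, and where a whole thing is asked for, a point or a joint stands for the part that bears it (a point fixed in the world has none). Each returns a list of dicts, best first, with "p" (0 to 1); they miss things now and then, are a little off and sometimes report something else, mostly with a low value. They report only what shows in the picture. A call takes as long as a camera call.
- silhouettes(label, camera): "region" (384x512 bool, what is visible of it) and "rect" ([left, top, right, bottom] in pixels, round what is visible of it).
- mark_of(label, camera): "location" ([column, row] in pixels: a listed point, or the origin of a listed thing).
The state is a dict: "clock": time; "joint_positions": joint angles; "joint_velocities": joint speeds; "tau": joint torques, N m; "tcp_pos": TCP position; "tcp_rot": TCP orientation; "wrist_force": force on the tool from outside, world axes, zero at the start; "wrist_torque": the same for the moment, N m; "grip_width": finger opening in m.
Only numpy, scipy, OpenCV 4.12 (cv2) and the standard library are available. Lean on these libraries where they do the work, as an engineer would, in place of code of your own. Each camera call takes 0.05 s, during which the arm holds its last target. There are 200 camera calls.

## Working session

There is one attempt and no reset: what is moved stays moved. The work goes in short steps, each a Python script; the robot and the scene stay as the last script left them, time stands still between calls to the robot, and variables do not carry over. Pictures are saved under pics/ and viewed, about 8 in all and at most 12, crops included, and the job is handed in when it is done.

```bash
mkdir -p pics
cat > h.py <<'E'
from bench import *
import numpy as np, cv2
def ray(c,px):
    f=c["frame"].shape[0]/2/np.tan(np.radians(c["vfov"])/2)
    d=np.array(c["rotation"])@np.array([(px[0]-c["cx"])/f,(px[1]-c["cy"])/f,1.])
    return np.array(c["position"]),d
def at_z(c,px,z):
    p,d=ray(c,px); return p+d*(z-p[2])/d[2]
def tri(c1,p1,c2,p2):
    (a,d),(b,e)=ray(c1,p1),ray(c2,p2); d=d/np.linalg.norm(d); e=e/np.linalg.norm(e)
    s=np.linalg.lstsq(np.c_[d,-e],b-a,rcond=None)[0]
    P,Q=a+s[0]*d,b+s[1]*e
    return (P+Q)/2,np.linalg.norm(P-Q)
E
cat > look.py <<'E'
import sys
from h import *
n=sys.argv[1]; C={k:camera(k) for k in("side","top")}
for k in C: print(k,np.round(C[k]["position"],3),np.round(C[k]["rotation"],2).tolist(),C[k]["vfov"])
im=np.hstack([C["side"]["frame"],C["top"]["frame"]])[:,:,::-1]
cv2.imwrite(f"pics/{n}_side.png",cv2.resize(C["side"]["frame"][:,:,::-1],(800,600)))
cv2.imwrite(f"pics/{n}_top.png",cv2.resize(C["top"]["frame"][:,:,::-1],(800,600)))
Z=dict(bolt_knob=.188,lever_pad=.178,lever_pin=.121,stop=.074,bracket=.128,saddle=.121,flap_lip=.128,trap=0,jar=0,mandrel=0,compound_bar=0)
for l,z in Z.items():
    m={k:mark_of(l,k) for k in C}
    o=[l]
    for k in C:
        if m[k]: o+=[k,np.round(m[k][0]["location"],1).tolist(),round(float(m[k][0]["p"]),2),np.round(at_z(C[k],m[k][0]["location"],z),3).tolist()]
    if m["side"] and m["top"]:
        P,e=tri(C["side"],m["side"][0]["location"],C["top"],m["top"][0]["location"]); o+=["tri",np.round(P,3).tolist(),round(e,4)]
    print(*o)
s=get_state(); print(s["clock"],s["tcp_pos"],s["wrist_force"])
E
python3 look.py a
```

```text
side [0.214 0.606 1.014] [[-0.87, -0.38, 0.32], [-0.5, 0.68, -0.55], [-0.01, -0.63, -0.77]] 42.399933928239115
top [ 0.358 -0.036  1.209] [[0.05, -0.97, 0.22], [-1.0, -0.05, 0.02], [-0.0, -0.22, -0.98]] 51.24571304678995
bolt_knob side [226.5, 218.9] 0.71 [0.564, 0.102, 0.188] top [205.6, 206.0] 0.85 [0.556, 0.103, 0.188] tri [0.559, 0.103, 0.192] 0.0072
lever_pad side [288.3, 164.4] 0.96 [0.525, -0.107, 0.178] top [288.6, 221.3] 0.89 [0.529, -0.115, 0.178] tri [0.53, -0.116, 0.166] 0.0017
lever_pin side [261.6, 235.3] 0.63 [0.502, 0.061, 0.121] top [223.2, 234.5] 0.76 [0.492, 0.057, 0.121] tri [0.498, 0.059, 0.119] 0.0104
stop side [281.9, 194.6] 0.97 [0.532, -0.098, 0.074] top [283.4, 227.5] 0.57 [0.527, -0.109, 0.074] tri [0.533, -0.109, 0.06] 0.0072
bracket side [233.0, 232.6] 0.89 [0.557, 0.09, 0.128] top [214.8, 208.0] 0.76 [0.563, 0.085, 0.128] tri [0.563, 0.085, 0.12] 0.004
saddle side [259.1, 238.3] 0.81 [0.503, 0.071, 0.121] top [220.4, 233.6] 0.62 [0.494, 0.065, 0.121] tri [0.5, 0.067, 0.116] 0.0099
flap_lip side [255.4, 253.1] 0.84 [0.489, 0.112, 0.128] top [197.8, 235.4] 0.76 [0.485, 0.125, 0.128] tri [0.483, 0.123, 0.147] 0.0005
trap side [261.2, 268.3] 0.97 [0.497, 0.071, 0.0] top [226.6, 236.0] 0.85 [0.503, 0.057, 0.0] tri [0.505, 0.059, -0.024] 0.0028
jar side [219.6, 213.0] 0.82 [0.669, -0.021, 0.0] top [252.7, 183.4] 0.73 [0.672, -0.013, 0.0] tri [0.666, -0.014, 0.011] 0.0051
mandrel side [328.5, 252.4] 0.62 [0.376, -0.047, 0.0] top [261.9, 284.6] 0.56 [0.365, -0.057, 0.0] tri [0.372, -0.055, -0.01] 0.013
compound_bar side [307.2, 164.9] 0.86 [0.544, -0.282, 0.0] top [338.8, 231.4] 0.56 [0.536, -0.282, 0.0] tri [0.539, -0.28, 0.003] 0.0083
1.2 [ 0.22234469 -0.58410548  0.22674854] [-0.02951886 -0.21394679 -0.26772831]
```

View pics/a_side.png

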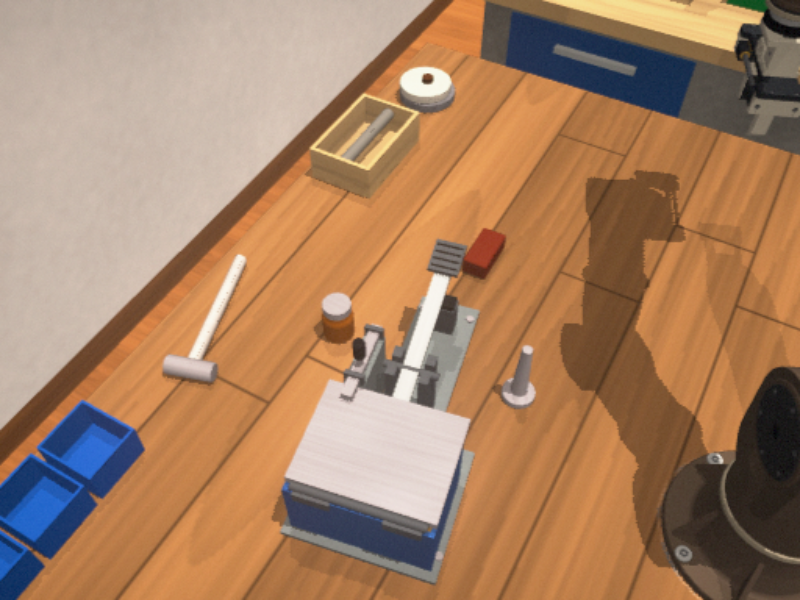

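View pics/a_top.png

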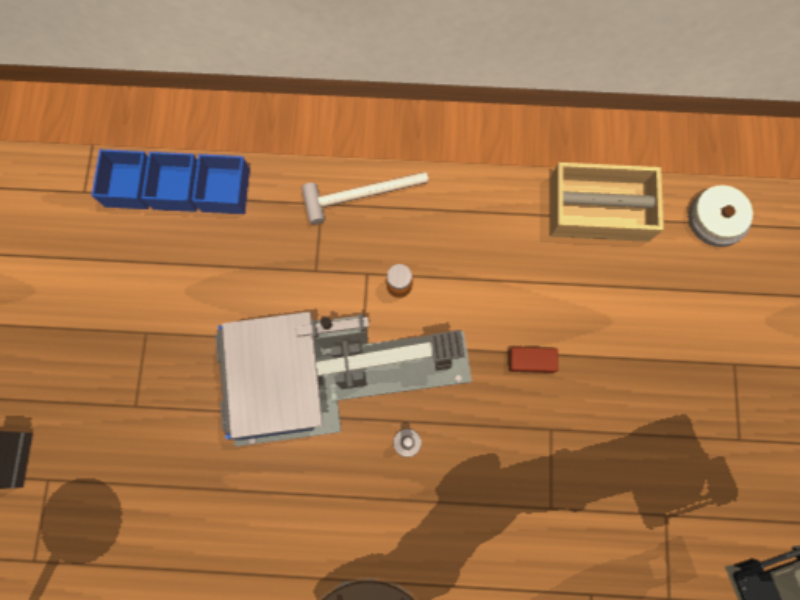

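The side view shows the shut flap, the bolt's black knob at about (358,348) and the dark pad at (447,257). The jar at (337,315) and the mandrel at (520,380) are clear of the lever. The top view agrees: knob (326,323), pad (448,347), compound bar (533,359). The flap lies toward +y. Next I'll fit the trap pose to all the marks.

```bash
cat > fit.py <<'E'
from h import *
from scipy.optimize import least_squares
K=dict(lever_pad=(0,-.1712,.178),lever_pin=(0,0,.121),stop=(0,-.174,.074),saddle=(0,0,.121),trap=(0,0,0),flap_lip=(0,.055,.128),bolt_knob=None,bracket=None)
C={k:camera(k) for k in("side","top")}
obs=[(l,k,m[0]["location"]) for k in C for l in K if (m:=mark_of(l,k))]
def proj(c,P):
    f=192/np.tan(np.radians(c["vfov"])/2); q=np.array(c["rotation"]).T@(P-np.array(c["position"]))
    return np.array([c["cx"]+f*q[0]/q[2],c["cy"]+f*q[1]/q[2]])
def W(p,v):
    c,s=np.cos(p[2]),np.sin(p[2]); return np.array([p[0]+c*v[0]-s*v[1],p[1]+s*v[0]+c*v[1],v[2]])
def pt(l,p):
    return W(p,(p[3],p[4],.188) if l=="bolt_knob" else (p[3],p[5],.128) if l=="bracket" else K[l])
res=lambda p:np.concatenate([proj(C[k],pt(l,p))-u for l,k,u in obs])
r=least_squares(res,[.5,.06,.18,.066,.03,.01],loss="soft_l1")
print("x y yaw knobx knoby brackety",np.round(r.x,4)); 
for (l,k,_),e in zip(obs,res(r.x).reshape(-1,2)): print(l,k,e.round(1))
np.save("trap.npy",r.x)
E
python3 fit.py; python3 -c "
from h import *
s=get_state();print(np.round(s['tcp_rot'],2),s['grip_width'],s['clock'])"
```

```text
x y yaw knobx knoby brackety [0.4969 0.0608 0.176  0.0685 0.0283 0.0112]
lever_pad side [-0.8  0.1]
lever_pin side [-2.3  2.4]
stop side [ 3.9 -2.7]
saddle side [ 0.6 -0.3]
flap_lip side [-0.5  2.3]
bolt_knob side [ 0.2 -0.2]
bracket side [ 0.3 -2.4]
lever_pad top [ 87.4 -13.1]
lever_pin top [-0.4  2.4]
stop top [-0.7  0.8]
saddle top [-0.7 -0.8]
trap top [1.4 1.6]
flap_lip top [ 3.4 -0.4]
bolt_knob top [-0.4 -2.1]
bracket top [-2.3  2.5]
[[ 0.36  0.    0.93]
 [-0.93 -0.    0.36]
 [ 0.   -1.   -0.  ]] 0.09184109223347896 2.1
```

```bash
cat >> h.py <<'E'
p=np.load("trap.npy"); c_,s_=np.cos(p[2]),np.sin(p[2])
RT=np.array([[c_,-s_,0],[s_,c_,0],[0,0,1]])
def W(x,y,z): return RT@[x,y,z]+[p[0],p[1],0]
def ori(sg,th=0):   # tool y = -lever normal; th>0: long end (-y) up
    x=np.array([1.,0,0])*sg; y=-np.array([0,np.sin(th),np.cos(th)])
    return RT@np.c_[x,y,np.cross(x,y)]
def pad(th,up=0):   # lever pad point at angle th
    h=.013+up
    return W(0,-.18*np.cos(th)+h*np.sin(th),.121+.18*np.sin(th)+h*np.cos(th))
E
python3 - <<'E'
from h import *
for sg in(1,-1):
    for P,o in[(W(p[3],p[4]+.04,.28),ori(sg)),(W(p[3],p[4]+.04,.166),ori(sg)),(W(p[3],p[4]-.03,.166),ori(sg)),(pad(.25,.08),ori(sg,.25)),(pad(.25),ori(sg,.25)),(pad(0),ori(sg)),(pad(-.25),ori(sg,-.25))]:
        q=ik(P,o); print(sg,P.round(3),None if q is None else np.round(q,2))
E
```

```text
1 [0.552 0.14  0.28 ] [ 0.21  0.42 -0.79  1.58  0.3   1.27 -0.44]
1 [0.552 0.14  0.166] [ 0.18  0.52 -0.75  1.74  0.4   1.04 -0.53]
1 [0.565 0.071 0.166] [ 0.27  0.5  -0.7   1.75  0.37  1.03 -0.38]
1 [ 0.523 -0.088  0.256] [ 0.41  0.3  -0.65  1.79  0.47  1.17 -0.25]
1 [ 0.527 -0.108  0.178] [ 0.4   0.38 -0.61  1.89  0.56  1.01 -0.32]
1 [ 0.528 -0.116  0.134] [ 0.52  0.46 -0.55  1.86  0.3   0.91  0.01]
1 [ 0.528 -0.114  0.089] [ 0.66  0.6  -0.56  1.81  0.09  0.9   0.28]
-1 [0.552 0.14  0.28 ] [ 0.37  0.51 -1.06  1.57  0.45  1.33  2.57]
-1 [0.552 0.14  0.166] [ 0.36  0.64 -1.06  1.73  0.61  1.15  2.43]
-1 [0.565 0.071 0.166] [-0.95  0.64  1.16  1.85 -0.66  1.1  -2.52]
-1 [ 0.523 -0.088  0.256] [-0.97  0.38  1.18  1.89 -0.13  1.02 -2.74]
-1 [ 0.527 -0.108  0.178] [-0.88  0.53  1.17  1.98 -0.33  0.86 -2.54]
-1 [ 0.528 -0.116  0.134] [-0.63  0.65  1.16  1.95 -0.7   1.02 -2.12]
-1 [ 0.528 -0.114  0.089] [ 0.17  0.53  0.14  1.85 -0.37  0.92 -2.42]
```

Run:
```python
from h import *
grip(0)
reach([.35,-.35,.36],ori(1)); reach(W(p[3],p[4]+.042,.30),ori(1))
move_straight(W(p[3],p[4]+.042,.168))
s=get_state(); print(s["clock"],s["tcp_pos"],s["wrist_force"],W(p[3],p[4]+.042,.168))
C={k:camera(k) for k in("side","top")}
cr=[]
for k in C:
    m=mark_of("bolt_knob",k); print(k,m[0] if m else None)
    u,v=(226,219) if k=="side" else (206,206)
    cr.append(cv2.resize(C[k]["frame"][v-60:v+60,u-60:u+60,::-1],(400,400)))
cv2.imwrite("pics/b.png",np.hstack(cr))
```

```text
7.65 [0.55255998 0.14228098 0.1689128 ] [0.11996325 0.17388607 0.52683151] [0.55204756 0.14192947 0.168     ]
side None
top None
```

View pics/b.png

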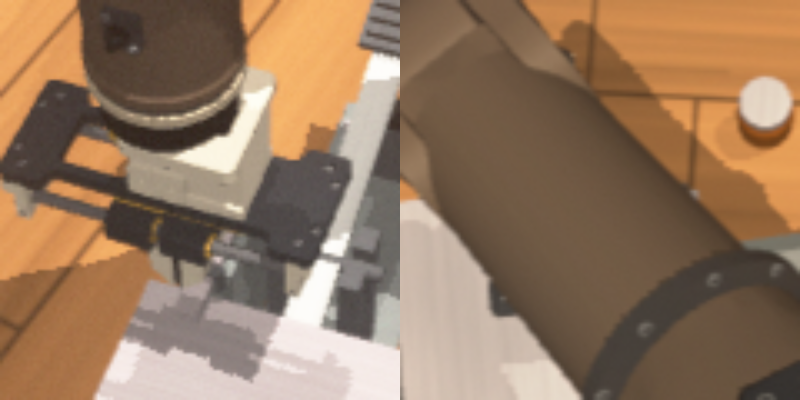

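The gripper is behind the knob and above the flap. The fingers hide the knob in the side crop at about (185,270), and the arm covers it in the top crop. I'll push with a force limit.

Run:
```python
from h import *
def loc(): 
    s=get_state(); return np.round(RT.T@(s["tcp_pos"]-[p[0],p[1],0]),4), np.round(RT.T@s["wrist_force"],2), s["clock"]
hit=move_straight(W(p[3],p[4]+.0,.168),vel=.05,force_limit=12); print(hit,*loc())
if not hit:
    hit=move_straight(W(p[3],p[4]-.045,.168),vel=.03,force_limit=12); print(hit,*loc())
```

```text
False [0.0683 0.0282 0.1679] [-0.68  0.09 -0.28] 8.8417
True [0.0686 0.0065 0.168 ] [0.65 2.31 1.62] 9.7083
```

Run:
```python
from h import *
move_straight(W(p[3],.03,.168),vel=.1); move_straight(W(p[3],.03,.30),vel=.25)
reach(W(0,-.16,.36),ori(1))
C={k:camera(k) for k in("side","top")}
cr=[]
for k in C:
    m=mark_of("bolt_knob",k)
    for d in m[:1]:
        P=at_z(C[k],d["location"],.188); print(k,d["p"],np.round(RT.T@(P-[p[0],p[1],0]),4))
    u,v=(226,219) if k=="side" else (206,206)
    cr.append(cv2.resize(C[k]["frame"][v-50:v+50,u-50:u+50,::-1],(400,400)))
cv2.imwrite("pics/c.png",np.hstack(cr)); print(get_state()["clock"])
```

```text
side 0.92 [ 0.0684 -0.0142  0.188 ]
top 0.6 [ 0.0634 -0.0123  0.188 ]
11.8167
```

View pics/c.png

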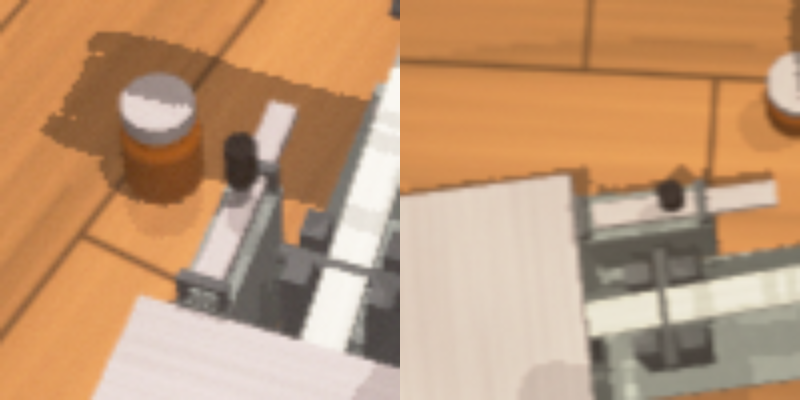

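The side crop shows the knob at (240,160) against the front guide, with the tongue drawn into the rear guide at (205,290) and clear of the flap lip. The top crop agrees, with the knob at (670,195). The knob moved about 42 mm and then hit a hard stop. Next I'll press the pad along its arc.

```bash
cat > press.py <<'E'
from h import *
def show(t,th):
    s=get_state(); print(t,round(float(th),3),np.round(RT.T@(s["tcp_pos"]-[p[0],p[1],0]),4), np.round(RT.T@s["wrist_force"],2), round(s["clock"],2))
reach(pad(.25,.10),ori(1,.25)); move_straight(pad(.25,.02),frame=ori(1,.25)); show("above",.25)
hit=move_straight(pad(.25,-.006),vel=.03,frame=ori(1,.25),force_limit=2); show(hit,.25)
for th in np.r_[np.linspace(.18,-.18,7),-.21,-.225]:
    hit=move_straight(pad(th,-.001),vel=.06,frame=ori(1,th),force_limit=25); show(hit,th)
    if hit: break
E
python3 press.py
```

```text
above 0.25 [ 0.0007 -0.1664  0.1984] [-0.64  0.05 -0.  ] 12.94
True 0.25 [-0.0002 -0.1717  0.1764] [1.2  0.42 4.57] 13.62
False 0.18 [ 1.000e-04 -1.758e-01  1.653e-01] [-0.47 -2.65  6.48] 13.97
False 0.12 [ 0.0002 -0.1779  0.1549] [ 0.24 -3.05  6.63] 14.31
False 0.06 [ 1.000e-04 -1.794e-01  1.442e-01] [ 0.48 -1.58  5.28] 14.64
False 0.0 [-1.000e-04 -1.803e-01  1.333e-01] [ 0.31 -3.24  4.96] 14.97
False -0.06 [-1.000e-04 -1.805e-01  1.224e-01] [ 0.32 -2.57  3.76] 15.31
False -0.12 [-1.000e-04 -1.802e-01  1.115e-01] [-0.45 -2.59  3.2 ] 15.64
False -0.18 [-1.000e-04 -1.792e-01  1.006e-01] [-0.76 -3.25  2.09] 15.97
False -0.21 [ 1.000e-04 -1.784e-01  9.550e-02] [-0.39 -1.72  3.64] 16.23
False -0.225 [ 0.0007 -0.1775  0.0941] [-2.81 -1.78 15.3 ] 16.48
```

Run:
```python
from h import *
hit=move_straight(pad(-.225,-.002),vel=.01,frame=ori(1,-.225),force_limit=12); dwell(.5)
s=get_state(); print(hit,np.round(RT.T@(s["tcp_pos"]-[p[0],p[1],0]),4),np.round(RT.T@s["wrist_force"],2),s["clock"])
c=camera("side"); t=camera("top")
for l in("lever_pin","flap_lip","saddle","bolt_knob"):
    a,b=mark_of(l,"side"),mark_of(l,"top")
    if a and b:
        P,e=tri(c,a[0]["location"],t,b[0]["location"]); print(l,np.round(RT.T@(P-[p[0],p[1],0]),3),round(e,4))
    elif a: print(l,"side only",a[0])
cr=[c["frame"][120:300,180:360,::-1],t["frame"][130:310,120:300,::-1]]
cv2.imwrite("pics/d.png",np.hstack([cv2.resize(x,(400,400)) for x in cr]))
```

```text
False [ 0.0007 -0.1775  0.0939] [-5.79 -2.44 23.87] 17.225
lever_pin [-0.001  0.003  0.129] 0.0069
flap_lip [-0.004  0.073  0.188] 0.003
saddle [-0.001  0.002  0.112] 0.0026
bolt_knob [ 0.07  -0.012  0.187] 0.0014
```

View pics/d.png

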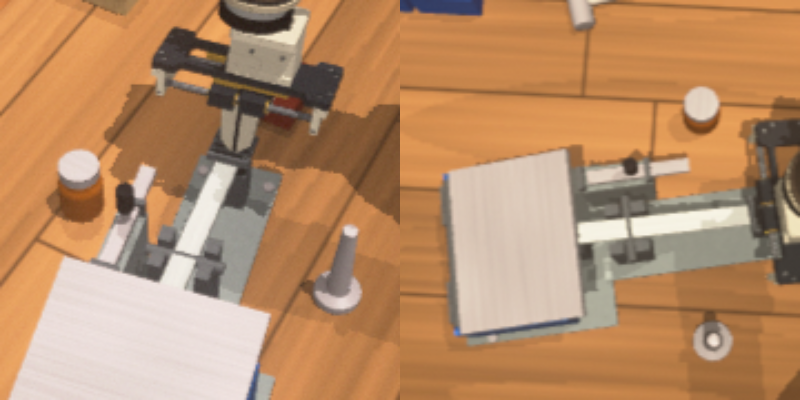

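The side crop shows the flap raised, the pin lying in its saddle cheeks around (190,245), and the fingers on the pad at (235,155). The bolt is still back, and the jar and mandrel haven't moved. The arm is holding the pad against the stop with about 24 N, so I'm handing in.

```bash
python3 -c "
from h import *
s=get_state();print(s['wrist_force'],s['clock']);close_job()"
```

```text
[-4.35181878 -4.44763918 23.29666626] 17.725
the job is handed in; nothing more can be done
```

The flap is open: I pushed the bolt fully back, then pressed the lever pad down onto its stop and handed the job in at 17.7 s while still holding it there.

- **Bolt:** The knob moved about 42 mm, then hit a hard stop at the 12 N force limit. Close pictures showed the tongue clear of the flap's lip. I inferred the full 45 mm position from that stop; I couldn't read it directly.
- **Lever:** The shut fingers followed the pad's arc with about 2 to 7 N of downward force, then met the stop, where the force rose to about 23 N. At hand-in the fingertips were about 94 mm above the bench, against about 93 mm expected for the pad on its stop.
- **Last look:** The lip rose about 41 mm by the cameras, against roughly 36 mm expected. The pin was still in its saddles, the bolt was still back, and the jar and mandrel were in place. The compound bar was mostly hidden behind the gripper, so I saw it only in part.
- **Checks that disagreed:**
  - The networks' heights were off by 1 to 2 cm: the pin read 129 mm against 121, and the saddle 112 against 121.
  - One top-view pad mark was far off, and the fit gave it little weight.
  - The knob was hidden behind the arm while I pushed it, so I confirmed its travel only afterwards.

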